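Shim the soft foot of a pump bracket

TASK

The pump bracket rocks because the foot at its near right corner hangs clear of the bar below it. Slide the flat shim onto the bar and well under that foot, then slide the tapered shim on top of it, thin end first, until it is just firm against the foot (a push of about 4 N, no more than 8 N), without shifting or lifting the bracket. Let go, press down firmly on that foot (about 15 N) to show that it no longer rocks, and leave both shims in place and everything else undisturbed.

Things in the scene. Friction and masses are not known exactly. Their poses are not given: they have to be found in the camera images.
- bracket: Loose grey cast bracket, about 3 kg, with a round pump cover 62 mm high on its 14 mm plate. Origin: centre between the four feet, level with their undersides, 20 mm above the bench; +x away from the robot, +y to its left (turned up to 0.3 rad). Three feet rest on fixed 20 mm blocks. Over 7 to 10 N down on the soft foot rocks it; over about 8 N of wedging push shifts or lifts it.
- foot (a point): Centre of the top of the soft foot, the near right lug of the bracket, axes as the bracket's. Its underside is 14 mm lower; it reaches 23 mm either way in x and 25 mm outward (-y). A fixed steel bar 28 mm wide lies below, along y, centred on the foot, from 30 mm inward to 85 mm outward of this point; its top is 2.5 to 7 mm above the bench (not measured), so the gap is 13 to 17.5 mm.
- flat_centre (a point): Centre of the loose flat steel shim, a plain plate 36 x 120 x 8 mm, long in its y, lying flat on the bench (0.2 kg, both ends alike). It can be taken across its 36 mm width near one end.
- taper_grip (a point): Centre of the upright grip fin on the thick end of the loose tapered steel shim (0.2 kg, 34 mm wide, 100 mm long in y), 33 mm above its flat underside. The fin is 12 mm thick in x, 26 mm long in y and its top is 13 mm above this point. The thick end, 11 mm high, reaches from 15 mm behind (-y) to 15 mm ahead of this point; from there the top slopes down to the thin end, 85 mm ahead (+y).
- seal: Bystander: oil seal ring, 67 mm across, 16 mm high; origin at the centre of its underside.
- bolt: Bystander: flange bolt standing on its head, 22 mm across, 39 mm high; origin at the centre of its underside.
- pin: Bystander: small steel shaft, 19 mm thick, 60 mm long, lying; origin at its underside.
- foot_edge (a point): Middle of the lower outer edge of the soft foot, where shims enter; they go in along +y of this point, the bracket's +y.
- taper_tip (a point): Middle of the lower edge of the tapered shim's thin end, 3 mm thick; the top rises from there by 8 mm in 70 mm toward the fin. With the flat shim below, the taper becomes firm when this point is about 17 to 57 mm inside the foot's outer edge.
There are look-alikes about, which are no part of the job. Of the things shaped like the part that bears flat_centre, the bare steel one is meant.

How it is judged (in metres and radians):
On the way, in this order (a step that is already met when the one before it is completed fails the run):
1. the flat shim lies under the soft foot, at least 25 mm past its outer edge (y of flat_centre in the frame of foot between -0.06 and 0.02 m and x of flat_centre in the frame of foot between -0.015 and 0.015 m and z of flat_centre in the frame of foot below -0.016 m and angle between the y axis of flat_centre and the y axis of foot, either way round below 0.25 rad), for 0.2 s.
2. the tapered shim is under the foot and firm against it (y of taper_grip in the frame of foot above -0.103 m and contact force between taper and bracket above 1 N), for 0.1 s.
3. the soft foot is pressed down with more than 12 N and sinks less than 2.5 mm (contact force between the fingers and bracket above 12 N and distance of foot from where it was at the start of the episode below 0.0045 m and height (world z) of foot above 0.0315 m and contact force between the fingers and taper below 0.1 N), for 0.2 s.
At the end, for the whole second after the job is handed in: Flat shim under the soft foot by 25 mm or more and square to it; tapered shim on it, its thin end at least 7 mm past the foot's edge; both within 15 mm of the foot's centre line and at rest; bracket level (0.02 rad), its foot within 4.5 mm of where it was (y of flat_centre in the frame of foot between -0.06 and 0.02 m and x of flat_centre in the frame of foot between -0.015 and 0.015 m and angle between the y axis of flat_centre and the y axis of foot, either way round below 0.25 rad and y of taper_grip in the frame of foot between -0.103 and -0.03 m and x of taper_grip in the frame of foot between -0.015 and 0.015 m and z of taper_grip in the frame of flat_centre above 0.034 m and distance of foot from where it was at the start of the episode below 0.0045 m and angle between bracket's own z axis and vertical below 0.02 rad and linear speed of each of taper, bracket below 0.01 m/s); the robot touches nothing.
It fails at once if the bracket is shifted by more than 3 mm (distance of bracket from where it was at the start of the episode above 0.003 m).
It fails at once if the wedging lifts the soft foot by more than 1.5 mm (height (world z) of foot above 0.0355 m).
It fails at once if the tapered shim is driven in so hard that it bears on the bracket with more than 10 N while held (contact force between taper and bracket above 10 N and contact force between the fingers and taper above 0.5 N).
It fails at once if the bracket is hit or pressed with more than 40 N (contact force between the fingers and bracket above 40 N).
It fails at once if a bystander is moved by more than 20 mm (distance of any of seal, bolt, pin from where it was at the start of the episode above 0.02 m).
It also fails if it takes over 70 s, if anything falls off the work surface, if the arm or the gripper's body presses on something with over 40 N, if the wrist force passes 120 N, or if a joint passes its speed limit or range.

ROBOT

A 6-joint arm with a two-finger parallel gripper is mounted at the origin on a cart in front of the work surface, level with it; the furniture and walls round the work are solid. World frame = base frame: x ahead of the robot, y to its left, z up, the work surface at z = 0. Lengths are in m, angles in degrees, forces in N, time in s.
With the tool pointing down it reaches from about 0.275 to 0.85 m from the base axis. Payload 19 kg.
Tool frame: the origin (TCP) lies at the very end of the fingers, on their centre line; the grasp point (between the pads) lies 19 mm behind it (env.tcp_to_grasp is the distance from the TCP to the grasp point, in m); z points along the fingers, y is the line along which they close (so a half turn about z gives the same grasp; the last joint's range is limited). The gripper opens to 85 mm and grips with 20 to 120 N. Pads are 22 mm wide; open, the fingers measure 114 mm over their backs; the gripper's body (76 mm by 85 mm) begins 54 mm behind the grasp point. The pads swing forward as they close: fully open they stand 13 mm farther back than shut.
Start: joints at [-71.333, 8.623, 82.357, -0, 89.026, -7.678], TCP at [0.255, -0.515, 0.231] pointing down, gripper open.
Joint ranges: [-160.23, 160.23], [-39.13, 120.54], [6.94, 153.29], [-79.49, 259.48], [9.18, 160.14], [-161.06, 161.06]. Speed limits (degrees/s): [108.29, 108.29, 127.2, 172.46, 172.46, 172.46].

INTERFACE

Orientations are given as [roll, pitch, yaw] about the fixed x, y, z axes, in that order (R = Rz(yaw) Ry(pitch) Rx(roll)).
In Python, from cell import env gives the robot as it stands. The module is installed in compiled form; this text tells all that it offers.
- The arm moves only by the shell command python3 -m inch 'ROWS' [FORCE]. ROWS is JSON, a list of rows, each an object with "xyz": the shift along the tool's x, y, z in mm, a list of three; "rot": the turn, a rotation vector about the tool's x, y, z in units of 6 degrees (1.0 is 6 degrees), a list of three; "grip": the opening, from -1 (shut) to 1 (fully open). A call has 1 to 10 rows; each row shifts and turns the commanded pose from where the row before left it, along the tool's axes as they then stand; what a row does not reach is not made up. A row lasts 1/10 s, in which the tool goes at most 50 mm and 8.59 degrees, less where a joint would pass 70% of its speed; a pose out of reach is approached as far as the arm can. A call is refused whole if a number of a shift passes 50 or a number of a turn 1, either way. A call with a gripper value outside its range is refused whole. The fingers move at their own pace and stop on an object; FORCE is the grip in N (left out, the last holds). Time passes only in rows, so rows that do not move let the fingers close. It gives the time, the measured TCP pose, the force, the opening and the grip force at its end, in the units of the state.
- env.read_state(): the state, without advancing time (a new reading comes with each control period).
- env.read_camera(name): name is "scene" or "top" or "wrist"; returns a dict with "pixels" (384x512x3 uint8, red, green, blue), "fovy" (degrees; the focal length in pixels is half the picture's height over the tangent of half this angle, whatever the lens; pixels are square), "cx", "cy" (the principal point, pixels), "k1" (the pictures are not rectified: a ray, as slopes to the right and down, at radius r is drawn at 1 + k1 r^2 times it, then the intrinsics apply), "eye" and "rotation" of the camera in the world; the wrist camera has in their place "hand_eye" (4x4, takes a point from camera to tool coordinates, whose origin is the TCP and whose axes are the flange's). Camera axes: x right, y up, looking along -z (the intrinsics and any distortion apply to the point x, -y, -z); pixel columns grow to the right and rows downward; lengths in m; the calibration is good to about 2 mm. A picture is of the moment at which its call begins: read the wrist's pose just before it. There is no depth.
- env.sign_off(): hands the job in; it is judged then, once.
The state is a dict: "time": time; "joint_pos": joint angles; "joint_velocities": joint speeds; "joint_efforts": joint torques, N m; "tcp_pos": TCP position; "ee_rot": TCP orientation; "contact_force": force on the tool from outside, world axes, zero at the start; "torque": the same for the moment, N m; "gripper_width": finger opening in m; "grip_force": force on a finger pad.
Only numpy, scipy, OpenCV 4.12 (cv2) and the standard library are available. Lean on these libraries where they do the work, as an engineer would, in place of code of your own. Each camera call takes 0.05 s, during which the arm holds its last target. There are 200 camera calls.

## Working session

There is one attempt and no reset: what is moved stays moved. The work goes in short steps, Python scripts to look and compute and a shell command to move; the robot and the scene stay as the last step left them, time stands still between calls to the robot, and variables do not carry over. Pictures are saved under pics/ and viewed, at most 10 in all, crops included, and the job is handed in when it is done.

```bash
mkdir -p pics
cat > h.py <<'E'
import numpy as np, cv2
from cell import env
from scipy.spatial.transform import Rotation as R
def tool():
    s=env.read_state(); T=np.eye(4); e=np.array(s["ee_rot"]);
    T[:3,:3]=R.from_euler('xyz',e,degrees=True).as_matrix(); T[:3,3]=s["tcp_pos"]; return T,s
def cam(name,save=None):
    T,s=tool(); c=env.read_camera(name); p=c["pixels"]
    f=p.shape[0]/2/np.tan(np.radians(c["fovy"]/2)); c["K"]=np.array([[f,0,c["cx"]],[0,f,c["cy"]],[0,0,1.]])
    if name=="wrist": M=T@np.array(c["hand_eye"]); c["eye"]=M[:3,3]; c["rotation"]=M[:3,:3]
    c["eye"]=np.array(c["eye"]); c["rotation"]=np.array(c["rotation"])
    if save: cv2.imwrite(save,cv2.cvtColor(p,cv2.COLOR_RGB2BGR))
    np.save(f"/tmp/{name}.npy",{k:c[k] for k in c},allow_pickle=True)
    return c
def load(name): return np.load(f"/tmp/{name}.npy",allow_pickle=True).item()
def onplane(c,uv,z):
    # ray: distorted = undist*(1+k1 r^2)
    d=cv2.undistortPoints(np.array(uv,float).reshape(-1,1,2),c["K"],np.array([c["k1"],0,0,0,0.]),None,None,None).reshape(-1,2) if 0 else None
    q=(np.array(uv,float).reshape(-1,2)-[c["K"][0,2],c["K"][1,2]])/c["K"][0,0]; d=q.copy()
    for _ in range(30): d=q/(1+c["k1"]*(d**2).sum(1,keepdims=True))
    ray=np.c_[d[:,0],-d[:,1],-np.ones(len(d))]@c["rotation"].T
    t=(z-c["eye"][2])/ray[:,2]; return c["eye"]+ray*t[:,None]
def proj(c,P):
    p=(np.array(P,float).reshape(-1,3)-c["eye"])@c["rotation"]; d=np.c_[p[:,0]/-p[:,2],-p[:,1]/-p[:,2]]
    d=d*(1+c["k1"]*(d**2).sum(1,keepdims=True)); return d*c["K"][0,0]+[c["K"][0,2],c["K"][1,2]]
E
python3 - <<'E'
from h import *
a=cam("scene","pics/s0.png"); b=cam("top","pics/t0.png"); w=cam("wrist","pics/w0.png")
for c in (a,b,w): print(c["eye"],c["fovy"],c["k1"],c["cx"],c["cy"]); print(c["rotation"])
s=env.read_state(); print(s)
E
```

```text
[-0.01916388  0.87212007  0.74557082] 53.059070170049765 -0.005560504562701833 256.79675946580323 195.33194017576096
[  55.91892068    1.22886755 -145.04498268]
[0.43599904 0.04223055 1.31237663] 52.96199511042706 -0.12344081400342549 252.25590966753106 182.9706333356258
[ 6.92081114e+00 -8.35345077e-02 -9.00033207e+01]
[ 0.31522201 -0.48529469  0.37310672] 70.93914707004197 0.006518794048180093 257.2556032881176 192.51694934960506
[[ 0.44513048  0.86282692  0.23955908]
 [-0.89546416  0.42940412  0.11728613]
 [-0.00167002 -0.2667242   0.96377145]]
{'time': 0.15, 'joint_pos': array([-7.13330928e+01,  8.64385270e+00,  8.23797477e+01,  3.66228172e-04,
        8.90254992e+01, -7.67691873e+00]), 'joint_velocities': array([-0.04069015, -0.25043149, -0.03581963,  0.07002126,  0.07519188,
        0.01642053]), 'joint_efforts': array([ 2.01865325e-03, -7.13383484e+01, -5.71042728e+01, -1.98522403e-04,
        7.28343293e-03,  6.10387610e-05]), 'tcp_pos': array([ 0.25509923, -0.51513697,  0.23086122]), 'ee_rot': array([-1.79951389e+02, -6.92196235e-03,  2.63438166e+01]), 'contact_force': array([-0.4292756 , -0.35268527,  0.21278805]), 'torque': array([-0.03662897,  0.03053983, -0.01793201]), 'grip_force': 0.0, 'gripper_width': 0.08531617174350277}
```

View pics/t0.png

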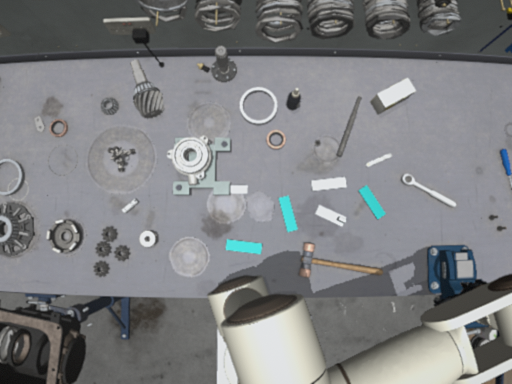

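View pics/s0.png

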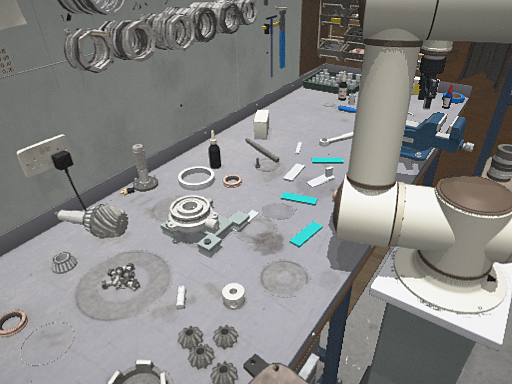

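The top view shows the bracket at (200,160), its soft foot at about (222,188) with the bar to its right at (238,189). The bare flat shim is at (328,184) and the taper with its fin at (331,216). The cyan plates are look-alikes.

```bash
sed -i 's|c\["rotation"\]=np.array(c\["rotation"\])|r=np.array(c["rotation"],float); c["rotation"]=R.from_euler("xyz",r,degrees=True).as_matrix() if r.size==3 else r|' h.py
python3 - <<'E'
from h import *
a=cam("scene"); b=cam("top")
p=b["pixels"]; 
g=cv2.cvtColor(p[100:260,120:420],cv2.COLOR_RGB2BGR); big=cv2.resize(g,None,fx=2.66,fy=2.66,interpolation=cv2.INTER_CUBIC); cv2.imwrite("pics/t1.png",big)
hsv=cv2.cvtColor(p,cv2.COLOR_RGB2HSV)
m=((p.min(2)>190)).astype(np.uint8)
n,l,st,ce=cv2.connectedComponentsWithStats(m)
for i in range(1,n):
    if st[i,4]>40 and ce[i,1]<250 and ce[i,1]>90:
        cn=cv2.findContours((l==i).astype(np.uint8),0,2)[0][0]; r=cv2.minAreaRect(cn); bx=cv2.boxPoints(r)
        print(st[i],ce[i].round(1),np.round(r[1],1),round(r[2],1), onplane(b,bx,0.008)[:,:2].round(3).tolist())
s=a["pixels"]; g=cv2.cvtColor(s[130:280,150:350],cv2.COLOR_RGB2BGR); cv2.imwrite("pics/s1.png",cv2.resize(g,None,fx=4,fy=4,interpolation=cv2.INTER_CUBIC))
print(onplane(b,[[222,188],[176,187],[231,189],[246,189]],0.034))
E
```

```text
[378  78  38  29 545] [396.1  91.9] [15.9 35.2] 62.1 [[0.919, -0.407], [0.985, -0.528], [0.932, -0.552], [0.867, -0.431]]
[240  87  37  36 299] [258.2 104.7] [35. 36.] 90.0 [[0.937, 0.084], [0.937, -0.044], [0.809, -0.043], [0.809, 0.083]]
[167 136  41  36 816] [189.3 153.9] [35. 40.] 90.0 [[0.759, 0.338], [0.759, 0.197], [0.636, 0.195], [0.636, 0.334]]
[366 154  26  13  99] [378.2 159.5] [ 3.9 26.5] 66.8 [[0.665, -0.353], [0.703, -0.442], [0.69, -0.447], [0.652, -0.358]]
[189 171  15  12  77] [195.3 176.3] [ 8.7 14.8] 76.0 [[0.624, 0.259], [0.636, 0.209], [0.607, 0.202], [0.595, 0.251]]
[312 177  35  14 348] [328.6 183.2] [10.7 34. ] 83.7 [[0.605, -0.162], [0.618, -0.279], [0.581, -0.282], [0.568, -0.165]]
[408 177  48  29 190] [433.4 192.8] [51.9  7.2] 26.6 [[0.594, -0.502], [0.617, -0.515], [0.535, -0.684], [0.512, -0.671]]
[231 185  17   9 145] [238.8 188.9] [ 8. 16.] 90.0 [[0.587, 0.113], [0.587, 0.058], [0.56, 0.058], [0.56, 0.113]]
[122 200  14  12  55] [128.4 205.9] [ 3.5 15.1] 50.2 [[0.503, 0.489], [0.536, 0.449], [0.527, 0.441], [0.494, 0.481]]
[316 205  30  21 278] [329.9 214.9] [30.5 10. ] 24.4 [[0.49, -0.172], [0.521, -0.186], [0.477, -0.281], [0.446, -0.266]]
[140 231  15  16 167] [146.9 238.5] [15. 14.] 90.0 [[0.43, 0.422], [0.43, 0.374], [0.38, 0.372], [0.379, 0.421]]
[[0.57424657 0.14135897 0.034     ]
 [0.57753308 0.29600149 0.034     ]
 [0.57090076 0.11126879 0.034     ]
 [0.5709125  0.06122272 0.034     ]]
```

View pics/t1.png

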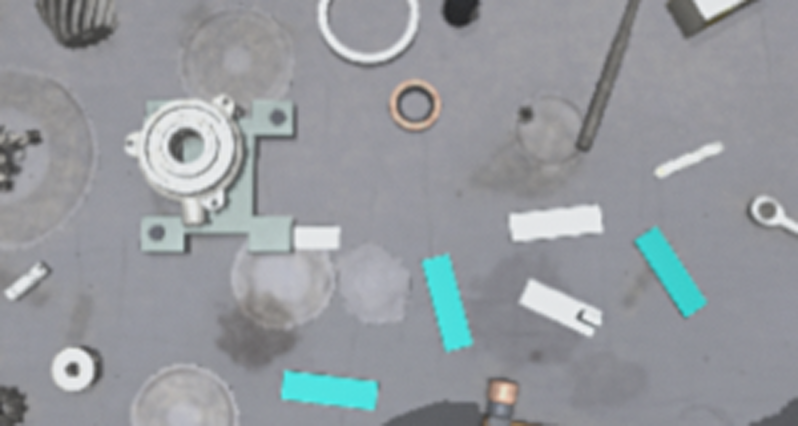

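View pics/s1.png

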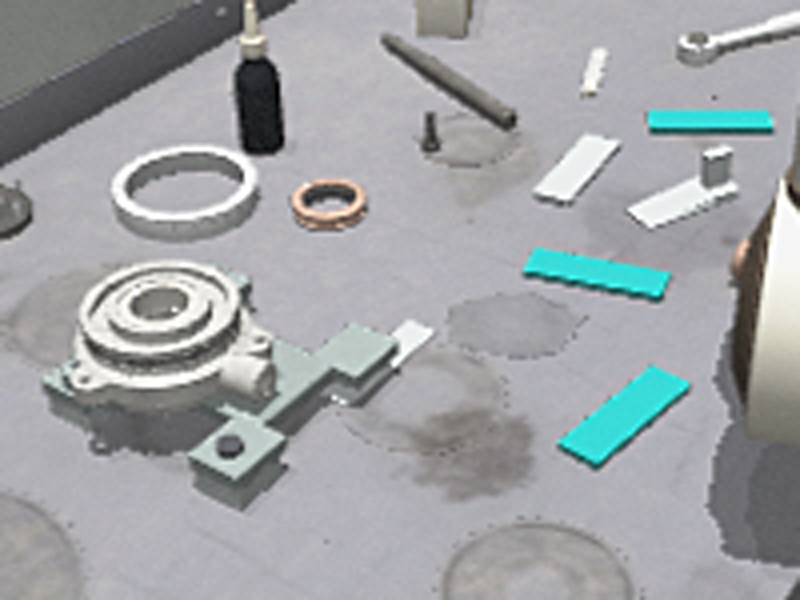

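The upscaled crops confirm the layout. The flat shim has corners at about (0.57..0.62, −0.16..−0.28) and yaw of about +6°. The taper's thin end points left and forward, at about −25° yaw. The bracket is nearly square, its bar end is at y≈0.058, and the bystanders are well clear. I'm moving above the flat shim's near (−y) end.

```bash
python3 -m inch '[{"xyz":[0,0,0],"rot":[0,0,-1],"grip":1},{"xyz":[0,0,0],"rot":[0,0,-1],"grip":1},{"xyz":[0,0,0],"rot":[0,0,-1],"grip":1},{"xyz":[0,0,0],"rot":[0,0,-1],"grip":1},{"xyz":[0,0,0],"rot":[0,0,-1],"grip":1},{"xyz":[0,0,0],"rot":[0,0,-1],"grip":1},{"xyz":[0,0,0],"rot":[0,0,-1],"grip":1},{"xyz":[0,0,0],"rot":[0,0,-1],"grip":1},{"xyz":[0,0,0],"rot":[0,0,-1],"grip":1},{"xyz":[0,0,0],"rot":[0,0,-1],"grip":1}]' 80
python3 -m inch '[{"xyz":[0,0,0],"rot":[0,0,-0.85],"grip":1},{"xyz":[0,0,0],"rot":[0,0,-0.8],"grip":1},{"xyz":[20,36,6],"rot":[0,0,0],"grip":1},{"xyz":[20,36,6],"rot":[0,0,0],"grip":1},{"xyz":[20,36,6],"rot":[0,0,0],"grip":1},{"xyz":[20,36,6],"rot":[0,0,0],"grip":1},{"xyz":[20,36,6],"rot":[0,0,0],"grip":1},{"xyz":[20,36,6],"rot":[0,0,0],"grip":1},{"xyz":[20,36,6],"rot":[0,0,0],"grip":1},{"xyz":[20,36,6],"rot":[0,0,0],"grip":1}]'
python3 -m inch '[{"xyz":[20,36,6],"rot":[0,0,0],"grip":0.5},{"xyz":[20,36,6],"rot":[0,0,0],"grip":0.5},{"xyz":[0,0,0],"rot":[0,0,0],"grip":0.5},{"xyz":[0,0,0],"rot":[0,0,0],"grip":0.5},{"xyz":[0,0,0],"rot":[0,0,0],"grip":0.5}]'
cat > m.py <<'E'
from h import *
def rects(c,m,z,lo=300):
    n,l,st,ce=cv2.connectedComponentsWithStats(m.astype(np.uint8))
    for i in range(1,n):
        if st[i,4]>lo:
            cn=max(cv2.findContours((l==i).astype(np.uint8),0,2)[0],key=cv2.contourArea)
            P=onplane(c,cn.reshape(-1,2),z)[:,:2]; r=cv2.minAreaRect((P*1e3).astype(np.float32))
            print(i,st[i],"ctr",np.round(r[0],1),"size",np.round(r[1],1),"ang",round(r[2],1))
E
python3 - <<'E'
from m import *
c=cam("wrist","pics/w1.png"); p=c["pixels"]; print(c["eye"]); print(tool()[0].round(3))
rects(c,p.min(2)>180,0.008)
E
```

```text
time: 1.25
tcp_pos: [0.2551, -0.5152, 0.2312]
ee_rot: [-180.0, -0.0, 86.6]
contact_force: [-0.2, -0.2, -0.7]
gripper_width: 0.0854
grip_force: 0.0
time: 2.25
tcp_pos: [0.5253, -0.3236, 0.183]
ee_rot: [-180.0, -0.0, 96.2]
contact_force: [0.7, -1.1, -0.1]
gripper_width: 0.0854
grip_force: 0.0
time: 2.75
tcp_pos: [0.5908, -0.2777, 0.1713]
ee_rot: [-180.0, 0.0, 96.2]
contact_force: [-0.2, 0.1, 0.4]
gripper_width: 0.0643
grip_force: 0.0
[ 0.58324151 -0.21072378  0.31368091]
[[-0.108  0.994 -0.     0.591]
 [ 0.994  0.108 -0.    -0.278]
 [-0.    -0.    -1.     0.171]
 [ 0.     0.     0.     1.   ]]
6 [  374     0   138   254 22782] ctr [ 794.8 -215.7] size [140.  311.8] ang 20.4
30 [ 251   70   36  112 3613] ctr [ 595.7 -220.4] size [ 37.1 118.9] ang 6.0
42 [372 102  25  31 313] ctr [ 719.2 -195.6] size [19.3 30.4] ang 37.1
50 [344 120  39  25 339] ctr [ 702.1 -214.4] size [18.  46.8] ang 78.9
72 [369 147  32  26 342] ctr [ 733.7 -243.5] size [40.4 19.5] ang 34.4
94 [ 341  197  171  104 6784] ctr [ 821.4 -358.3] size [ 85.6 250.8] ang 72.9
105 [300 246  28  75 709] ctr [ 679.8 -409.4] size [ 34.8 109.6] ang 6.3
162 [ 370  326   59   58 1310] ctr [ 810.  -516.9] size [ 41.7 133. ] ang 42.8
```

View pics/w1.png

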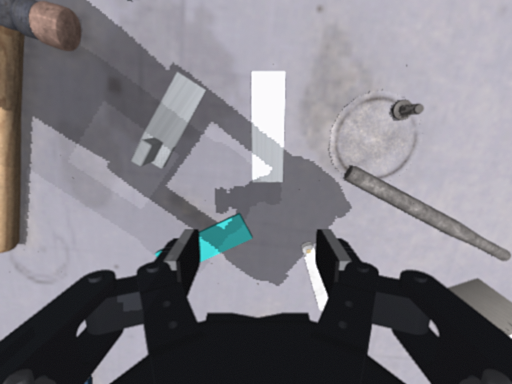

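The flat shim's centre is at (0.5957, −0.2204), seen at pixels (268,126), with its axis at 6.0°. I'm descending on its end 42 mm back from that centre.

```bash
python3 -m inch '[{"xyz":[7,5.5,30],"rot":[0,0,0],"grip":0.15},{"xyz":[7.4,5.4,30],"rot":[0,0,0],"grip":0.15},{"xyz":[0,0,40],"rot":[0,0,0],"grip":0.15},{"xyz":[0,0,40],"rot":[0,0,0],"grip":0.15},{"xyz":[0,0,20],"rot":[0,0,0],"grip":0.15},{"xyz":[0,0,0],"rot":[0,0,0],"grip":0.15},{"xyz":[0,0,0],"rot":[0,0,0],"grip":0.15}]'
python3 -m inch '[{"xyz":[0,0,2],"rot":[0,0,0],"grip":0.15},{"xyz":[0,0,2],"rot":[0,0,0],"grip":0.15},{"xyz":[0,0,2],"rot":[0,0,0],"grip":0.15},{"xyz":[0,0,0],"rot":[0,0,0],"grip":0.15}]'
python3 - <<'E'
from m import *
c=cam("wrist"); print(proj(c,[tool()[0][:3,3]]))
E
```

```text
time: 3.5
tcp_pos: [0.6005, -0.2626, 0.0124]
ee_rot: [180.0, 0.0, 96.2]
contact_force: [0.4, -0.1, 1.0]
gripper_width: 0.049
grip_force: 0.0
time: 3.9
tcp_pos: [0.6005, -0.2617, 0.0054]
ee_rot: [180.0, -0.0, 96.2]
contact_force: [-0.3, 0.5, -0.3]
gripper_width: 0.0488
grip_force: 0.0
[[257.76519817 239.66776346]]
```

```bash
python3 -m inch '[{"xyz":[0,0,1.5],"rot":[0,0,0],"grip":0.05},{"xyz":[0,0,1.5],"rot":[0,0,0],"grip":0.05},{"xyz":[0,0,0],"rot":[0,0,0],"grip":0.05}]'
python3 -m inch '[{"xyz":[0,0,0],"rot":[0,0,0],"grip":-0.4},{"xyz":[0,0,0],"rot":[0,0,0],"grip":-0.4},{"xyz":[0,0,0],"rot":[0,0,0],"grip":-0.4},{"xyz":[0,0,0],"rot":[0,0,0],"grip":-0.4},{"xyz":[0,0,0],"rot":[0,0,0],"grip":-0.4}]' 80
```

```text
time: 4.25
tcp_pos: [0.6004, -0.2617, 0.002]
ee_rot: [-180.0, -0.0, 96.2]
contact_force: [0.5, 0.5, -0.3]
gripper_width: 0.0448
grip_force: 0.0
time: 4.75
tcp_pos: [0.6007, -0.2618, 0.0027]
ee_rot: [180.0, 0.0, 96.2]
contact_force: [-1.5, 1.0, 5.1]
gripper_width: 0.0325
grip_force: 79.6
```

```bash
python3 -m inch '[{"xyz":[0,0,-10],"rot":[0,0,0],"grip":-0.4},{"xyz":[0,0,-30],"rot":[0,0,0],"grip":-0.4},{"xyz":[0,0,-40],"rot":[0,0,0.5],"grip":-0.4},{"xyz":[0,0,-40],"rot":[0,0,0.53],"grip":-0.4},{"xyz":[37,-4,-10],"rot":[0,0,0],"grip":-0.4},{"xyz":[37,-4,-10],"rot":[0,0,0],"grip":-0.4},{"xyz":[37,-4,-10],"rot":[0,0,0],"grip":-0.4},{"xyz":[37,-4,-10],"rot":[0,0,0],"grip":-0.4},{"xyz":[37,-4,-10],"rot":[0,0,0],"grip":-0.4},{"xyz":[37,-5,-10],"rot":[0,0,0],"grip":-0.4}]'
python3 -m inch '[{"xyz":[0,0,0],"rot":[0,0,0],"grip":-0.4},{"xyz":[0,0,0],"rot":[0,0,0],"grip":-0.4}]'
python3 - <<'E'
from m import *
c=cam("wrist","pics/w2.png"); print(tool()[0].round(3)); print(proj(c,[[.573,.142,.034],[.573,.117,.02],[.573,.058,.005]]))
E
```

```text
time: 5.75
tcp_pos: [0.5748, -0.0384, 0.1833]
ee_rot: [180.0, -0.0, 90.1]
contact_force: [0.6, 0.5, -1.5]
gripper_width: 0.0324
grip_force: 80.0
time: 5.95
tcp_pos: [0.5752, -0.0391, 0.1831]
ee_rot: [179.9, 0.0, 90.2]
contact_force: [0.6, -0.8, -1.6]
gripper_width: 0.0326
grip_force: 80.0
[[-0.002  1.     0.     0.575]
 [ 1.     0.002 -0.    -0.04 ]
 [-0.     0.    -1.     0.183]
 [ 0.     0.     0.     1.   ]]
[[255.9681909   -9.44809716]
 [255.95773274  26.11975052]
 [255.8625045   90.41982287]]
```

View pics/w2.png

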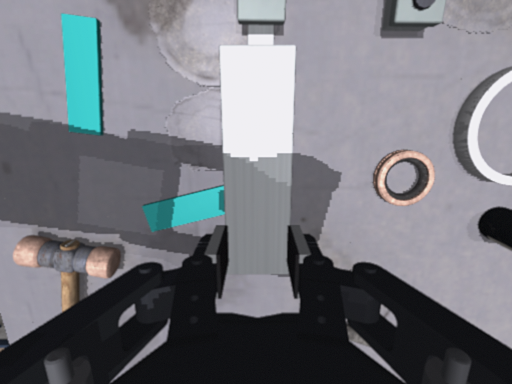

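Run:
```python
from m import *
c=load("wrist"); p=c["pixels"].astype(int); e=c["eye"]; f=c["K"][0,0]
# plate edges per row by gradient near expected columns
g=cv2.GaussianBlur(c["pixels"],(3,3),0).astype(int)
for r in list(range(50,150,10))+list(range(165,225,10)):
    d=np.abs(np.diff(g[r],axis=0)).sum(1); L=212+np.argmax(d[212:234]); Rr=280+np.argmax(d[280:304])
    A=onplane(c,[[L+.5,r],[Rr+.5,r]],0.0); w=np.linalg.norm(A[0]-A[1]); s=.036/w   # scale along rays
    P=e+(A.mean(0)-e)*s
    print(r,L,Rr,P.round(4))
m=((p[...,1]-p[...,0]>5)&(p[...,1]<215)&(p[...,0]>90)&(p[...,2]-p[...,0]<40)).astype(np.uint8)
m[60:]=0; m[:,480:]=0
n,l,st,ce=cv2.connectedComponentsWithStats(m); print(st[st[:,4]>50])
g=g.sum(2)
r=12; d=np.abs(np.diff(g[r])); print([ (i,d[i]) for i in range(225,300) if d[i]>40])
r=35; d=np.abs(np.diff(g[r])); print([ (i,d[i]) for i in range(235,290) if d[i]>40])
for col in (245,260,275,405,430): d=np.abs(np.diff(g[:50,col])); print(col,[(i,d[i]) for i in range(49) if d[i]>40])
print(onplane(c,[[237,22],[285,22]],.034),onplane(c,[[248,35],[274,35]],.005))
```

```text
50 219 295 [0.5747 0.0594 0.1842]
60 219 294 [0.5744 0.0551 0.1836]
70 220 294 [0.5747 0.0508 0.183 ]
80 220 294 [0.5747 0.0461 0.1843]
90 220 293 [0.5745 0.0416 0.1837]
100 221 293 [0.5748 0.037  0.1831]
110 221 293 [0.5748 0.0322 0.1845]
120 221 292 [0.5745 0.0274 0.1838]
130 222 292 [0.5748 0.0224 0.1832]
140 222 292 [0.5748 0.0175 0.1846]
165 223 290 [0.5746 0.004  0.1819]
175 222 290 [ 0.5744 -0.0007  0.1854]
185 224 290 [ 0.575  -0.0069  0.1826]
195 218 289 [ 0.5732 -0.0093  0.194 ]
205 218 289 [ 0.5732 -0.0142  0.1954]
215 223 289 [ 0.5745 -0.0226  0.187 ]
[[     0      0    512    384 194645]
 [   238      0     48     21    985]
 [   394      0     52     23    925]]
[(235, np.int64(43)), (237, np.int64(58)), (238, np.int64(70)), (283, np.int64(71)), (284, np.int64(42))]
[(240, np.int64(44)), (241, np.int64(56)), (246, np.int64(69)), (247, np.int64(114)), (248, np.int64(77)), (272, np.int64(103)), (273, np.int64(120)), (274, np.int64(54))]
245 [(17, np.int64(50)), (18, np.int64(95)), (19, np.int64(123)), (20, np.int64(110)), (21, np.int64(58)), (24, np.int64(41)), (33, np.in
[... 344 characters left out ...]
, (19, np.int64(108)), (20, np.int64(122)), (21, np.int64(87)), (24, np.int64(45)), (34, np.int64(77)), (35, np.int64(64)), (43, np.int64(44)), (44, np.int64(83)), (45, np.int64(73))]
405 [(20, np.int64(70)), (21, np.int64(108)), (22, np.int64(106)), (23, np.int64(60)), (36, np.int64(53)), (37, np.int64(78)), (38, np.int64(59))]
430 [(4, np.int64(41)), (5, np.int64(62)), (6, np.int64(71)), (7, np.int64(48)), (20, np.int64(58)), (21, np.int64(102)), (22, np.int64(115)), (23, np.int64(76)), (25, np.int64(98)), (26, np.int64(133)), (27, np.int64(73))]
[[0.55500214 0.11631613 0.034     ]
 [0.60073823 0.11650815 0.034     ]] [[0.56450762 0.11301109 0.005     ]
 [0.59206831 0.11312691 0.005     ]]
```

The picture shows the held plate level and central at cols 220–295. The foot's edge is at row 20, cols 237–285, and the bar is at cols 247–273. That puts the foot's centre at about (0.578, 0.1435) with yaw near 0. I'm lining up and lowering until the plate meets the bar.

```bash
python3 -m inch '[{"xyz":[15,1.5,0],"rot":[0,0,0],"grip":-0.4},{"xyz":[30,1.5,10],"rot":[0,0,0],"grip":-0.4},{"xyz":[0,0,40],"rot":[0,0,0],"grip":-0.4},{"xyz":[0,0,40],"rot":[0,0,0],"grip":-0.4},{"xyz":[0,0,40],"rot":[0,0,0],"grip":-0.4},{"xyz":[0,0,20],"rot":[0,0,0],"grip":-0.4},{"xyz":[0,0,9],"rot":[0,0,0],"grip":-0.4},{"xyz":[0,0,4],"rot":[0,0,0],"grip":-0.4},{"xyz":[0,0,0],"rot":[0,0,0],"grip":-0.4},{"xyz":[0,0,0],"rot":[0,0,0],"grip":-0.4}]'
python3 -m inch '[{"xyz":[0,0,3],"rot":[0,0,0],"grip":-0.4},{"xyz":[0,0,3],"rot":[0,0,0],"grip":-0.4},{"xyz":[0,0,0],"rot":[0,0,0],"grip":-0.4}]'
python3 -m inch '[{"xyz":[0,0,2],"rot":[0,0,0],"grip":-0.4},{"xyz":[0,0,0],"rot":[0,0,0],"grip":-0.4}]'
python3 -m inch '[{"xyz":[0,0,1],"rot":[0,0,0],"grip":-0.4},{"xyz":[0,0,0],"rot":[0,0,0],"grip":-0.4}]'
```

```text
time: 7.0
tcp_pos: [0.5789, 0.0051, 0.0206]
ee_rot: [179.9, 0.0, 90.1]
contact_force: [-0.5, -0.7, -1.8]
gripper_width: 0.0325
grip_force: 80.0
time: 7.3
tcp_pos: [0.5781, 0.0052, 0.0131]
ee_rot: [-180.0, -0.0, 90.1]
contact_force: [0.4, -0.6, -1.8]
gripper_width: 0.0326
grip_force: 80.0
time: 7.5
tcp_pos: [0.5781, 0.0052, 0.0111]
ee_rot: [-180.0, -0.0, 90.1]
contact_force: [-0.2, -0.2, -1.9]
gripper_width: 0.033
grip_force: 80.0
time: 7.7
tcp_pos: [0.5782, 0.0052, 0.0102]
ee_rot: [-180.0, -0.0, 90.1]
contact_force: [-0.5, -0.5, -2.2]
gripper_width: 0.0325
grip_force: 80.0
```

```bash
for i in 1; do python3 -m inch '[{"xyz":[0,0,1],"rot":[0,0,0],"grip":-0.4},{"xyz":[0,0,0],"rot":[0,0,0],"grip":-0.4}]'; done
python3 -m inch '[{"xyz":[0,0,1],"rot":[0,0,0],"grip":-0.4},{"xyz":[0,0,0],"rot":[0,0,0],"grip":-0.4}]'
python3 -m inch '[{"xyz":[0,0,0.7],"rot":[0,0,0],"grip":-0.4},{"xyz":[0,0,0],"rot":[0,0,0],"grip":-0.4}]'
```

```text
time: 7.9
tcp_pos: [0.5782, 0.0052, 0.0092]
ee_rot: [-180.0, -0.0, 90.1]
contact_force: [0.0, -0.1, -1.7]
gripper_width: 0.033
grip_force: 80.0
time: 8.1
tcp_pos: [0.5782, 0.0052, 0.0082]
ee_rot: [-180.0, -0.0, 90.1]
contact_force: [-0.0, -0.0, -1.7]
gripper_width: 0.0329
grip_force: 80.0
time: 8.3
tcp_pos: [0.5782, 0.0052, 0.0075]
ee_rot: [-180.0, -0.0, 90.1]
contact_force: [0.4, -0.0, -2.2]
gripper_width: 0.033
grip_force: 80.0
```

```bash
python3 -m inch '[{"xyz":[0,0,0.8],"rot":[0,0,0],"grip":-0.4},{"xyz":[0,0,0],"rot":[0,0,0],"grip":-0.4}]'
python3 -m inch '[{"xyz":[0,0,0.8],"rot":[0,0,0],"grip":-0.4},{"xyz":[0,0,0],"rot":[0,0,0],"grip":-0.4}]'
python3 -m inch '[{"xyz":[0,0,0.7],"rot":[0,0,0],"grip":-0.4},{"xyz":[0,0,0],"rot":[0,0,0],"grip":-0.4}]'
```

```text
time: 8.5
tcp_pos: [0.5782, 0.0052, 0.0067]
ee_rot: [-180.0, -0.0, 90.1]
contact_force: [0.4, 0.3, -2.4]
gripper_width: 0.0327
grip_force: 80.0
time: 8.7
tcp_pos: [0.5782, 0.0052, 0.006]
ee_rot: [-180.0, -0.0, 90.1]
contact_force: [0.1, 0.6, -0.6]
gripper_width: 0.0326
grip_force: 80.1
time: 8.9
tcp_pos: [0.5782, 0.0052, 0.0053]
ee_rot: [180.0, -0.0, 90.1]
contact_force: [-0.8, -0.5, -1.0]
gripper_width: 0.0328
grip_force: 80.3
```

Contact came at TCP z≈6 mm, so the bar top is about 3.3 mm high. I'm sliding the plate in by 61 mm.

```bash
python3 -m inch '[{"xyz":[6,0,-0.6],"rot":[0,0,0],"grip":-0.4},{"xyz":[7,0,0],"rot":[0,0,0],"grip":-0.4},{"xyz":[8,0,0],"rot":[0,0,0],"grip":-0.4},{"xyz":[8,0,0],"rot":[0,0,0],"grip":-0.4},{"xyz":[0,0,0],"rot":[0,0,0],"grip":-0.4}]'
python3 -m inch '[{"xyz":[8,0,0],"rot":[0,0,0],"grip":-0.4},{"xyz":[8,0,0],"rot":[0,0,0],"grip":-0.4},{"xyz":[8,0,0],"rot":[0,0,0],"grip":-0.4},{"xyz":[8,0,0],"rot":[0,0,0],"grip":-0.4},{"xyz":[0,0,0],"rot":[0,0,0],"grip":-0.4},{"xyz":[0,0,0],"rot":[0,0,0],"grip":-0.4}]'
```

```text
time: 9.4
tcp_pos: [0.5781, 0.0355, 0.0059]
ee_rot: [-180.0, -0.0, 90.1]
contact_force: [0.7, -0.0, -1.8]
gripper_width: 0.0328
grip_force: 80.1
time: 10.0
tcp_pos: [0.5781, 0.0664, 0.0059]
ee_rot: [-180.0, -0.0, 90.1]
contact_force: [0.4, 0.3, -1.3]
gripper_width: 0.0329
grip_force: 80.1
```

```bash
python3 -m inch '[{"xyz":[0,0,0],"rot":[0,0,0],"grip":0.1},{"xyz":[0,0,0],"rot":[0,0,0],"grip":0.1},{"xyz":[0,0,0],"rot":[0,0,0],"grip":0.1},{"xyz":[0,0,-10],"rot":[0,0,0],"grip":0.1},{"xyz":[0,0,-40],"rot":[0,0,0],"grip":0.1},{"xyz":[0,0,-45],"rot":[0,0,0],"grip":0.1},{"xyz":[-40,-14,-45],"rot":[0,0,0],"grip":0.1}]'
python3 -m inch '[{"xyz":[-41,-14,-3],"rot":[0,0,0.6],"grip":-0.3},{"xyz":[-40,-18,0],"rot":[0,0,0.6],"grip":-0.3},{"xyz":[-37,-22,0],"rot":[0,0,0.6],"grip":-0.3},{"xyz":[-34,-26,0],"rot":[0,0,0.6],"grip":-0.3},{"xyz":[-31,-30,0],"rot":[0,0,0.6],"grip":-0.3},{"xyz":[-31,-30,0],"rot":[0,0,0.6],"grip":-0.3},{"xyz":[-31,-30,0],"rot":[0,0,0.6],"grip":-0.3},{"xyz":[0,0,0],"rot":[0,0,0],"grip":-0.3},{"xyz":[0,0,0],"rot":[0,0,0],"grip":-0.3}]'
python3 - <<'E'
from m import *
print(tool()[0].round(3)); c=cam("wrist","pics/w3.png"); print(proj(c,[[.468,-.26,.046],[.468,-.26,.011]])); rects(c,c["pixels"].min(2)>180,0.008)
E
```

```text
time: 10.7
tcp_pos: [0.5675, 0.0355, 0.1405]
ee_rot: [179.9, -0.0, 90.2]
contact_force: [0.9, -1.0, 0.3]
gripper_width: 0.0466
grip_force: 0.0
time: 11.6
tcp_pos: [0.3599, -0.1698, 0.1413]
ee_rot: [179.9, 0.0, 64.8]
contact_force: [0.6, 0.0, -0.1]
gripper_width: 0.0297
grip_force: 0.0
[[ 0.426  0.905  0.002  0.36 ]
 [ 0.905 -0.426 -0.001 -0.17 ]
 [-0.     0.002 -1.     0.141]
 [ 0.     0.     0.     1.   ]]
[[400.79195522 230.35474645]
 [384.02319543 217.27234137]]
1 [    0     0   358   138 33937] ctr [341.4 -41.6] size [118.6 318.2] ang 64.8
2 [  345     0   167   293 30585] ctr [ 537.2 -232.1] size [299.2 183.8] ang 66.2
6 [   0  125   89  167 5983] ctr [ 130.8 -112.7] size [194.5  94.7] ang 50.7
14 [174 170  22  26 335] ctr [ 289.  -133.4] size [23.5 24.3] ang 83.5
24 [146 245  32  23 326] ctr [ 225.6 -200.1] size [22.1 37.5] ang 52.1
25 [ 452  249   60   99 3009] ctr [ 538.3 -419.4] size [138.8  68.1] ang 78.6
30 [272 274  24  38 432] ctr [ 333.6 -302.7] size [56.5 17.4] ang 81.5
32 [219 300  42  17 433] ctr [ 273.9 -301.4] size [22.9 48.7] ang 72.2
```

View pics/w3.png

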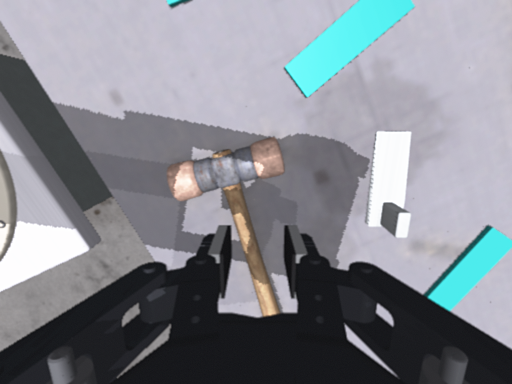

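The picture shows the taper at the right: thin end at (377–411,132), thick-end left corner at about (368,226), fin top at about (403,226).

Run:
```python
from m import *
c=load("wrist"); p=c["pixels"]
m=np.zeros(p.shape[:2],np.uint8); roi=p[120:245,355:425].astype(int); 
t=(roi.min(2)>205).astype(np.uint8); n,l,st,ce=cv2.connectedComponentsWithStats(t); 
for i in range(1,n):
    if st[i,4]>80: print(st[i]+[355,120,0,0,0], (cv2.boxPoints(cv2.minAreaRect(max(cv2.findContours((l==i).astype(np.uint8),0,2)[0],key=cv2.contourArea)))+[355,120]).round(1).tolist())
A=onplane(c,[[377,132],[411,132]],.003); B=onplane(c,[[368.5,226]],.011); F=onplane(c,[[397,237],[408,237],[409,217]],.046)
print(A,B,F)
a=A.mean(0); v=(A[0]-B[0])[:2]; print("yaw",np.degrees(np.arctan2(v[1],v[0]))-90, np.linalg.norm(A[0]-A[1]),np.linalg.norm(v))
th=np.arctan2(v[1],v[0]); print("grip", a[:2]-.085*np.array([np.cos(th),np.sin(th)]))
for r in (150,170,190): print(r,np.where(np.abs(np.diff(p[r,355:425].astype(int).sum(1)))>60)[0]+355)
```

```text
[ 368  131   44   96 2822] [[366.7, 225.9], [375.7, 127.9], [411.2, 131.2], [402.1, 229.1]]
[396 213  15  25 302] [[394.9, 236.6], [399.1, 211.2], [411.0, 213.2], [406.7, 238.6]]
[[ 0.4926079  -0.17298841  0.003     ]
 [ 0.52376618 -0.18767081  0.003     ]] [[ 0.44962349 -0.26252318  0.011     ]] [[ 0.4626821  -0.26508861  0.046     ]
 [ 0.47218342 -0.26953913  0.046     ]
 [ 0.47895423 -0.2502198   0.046     ]]
yaw -25.64502524597745 0.034444316714613024 0.09931834847671282
grip [ 0.47139952 -0.25695649]
150 [373 374 408 409]
170 [366 367 371 372 373 406 407]
190 [355 356 369 370 405]
```

```bash
python3 -m inch '[{"xyz":[-10,46,0],"rot":[0,0,0.07],"grip":0},{"xyz":[-10,46,0],"rot":[0,0,0],"grip":0},{"xyz":[-10.6,46,0],"rot":[0,0,0],"grip":0},{"xyz":[0,0,0],"rot":[0,0,0],"grip":0},{"xyz":[0,0,40],"rot":[0,0,0],"grip":0},{"xyz":[0,0,40],"rot":[0,0,0],"grip":0},{"xyz":[0,0,30],"rot":[0,0,0],"grip":0},{"xyz":[0,0,14],"rot":[0,0,0],"grip":0},{"xyz":[0,0,0],"rot":[0,0,0],"grip":0},{"xyz":[0,0,0],"rot":[0,0,0],"grip":0}]'
python3 -m inch '[{"xyz":[0,0,0],"rot":[0,0,0],"grip":-0.9},{"xyz":[0,0,0],"rot":[0,0,0],"grip":-0.9},{"xyz":[0,0,0],"rot":[0,0,0],"grip":-0.9},{"xyz":[0,0,0],"rot":[0,0,0],"grip":-0.9},{"xyz":[0,0,0],"rot":[0,0,0],"grip":-0.9},{"xyz":[0,0,0],"rot":[0,0,0],"grip":-0.9},{"xyz":[0,0,0],"rot":[0,0,0],"grip":-0.9},{"xyz":[0,0,0],"rot":[0,0,0],"grip":-0.9}]' 50
```

```text
time: 12.65
tcp_pos: [0.4724, -0.2561, 0.0175]
ee_rot: [179.9, 0.0, 64.5]
contact_force: [0.7, -0.5, 0.5]
gripper_width: 0.0427
grip_force: 0.0
time: 13.45
tcp_pos: [0.4722, -0.2565, 0.0177]
ee_rot: [179.9, 0.0, 64.4]
contact_force: [-0.1, -0.0, 8.2]
gripper_width: 0.011
grip_force: 49.6
```

```bash
python3 -m inch '[{"xyz":[0,0,-10],"rot":[0,0,0],"grip":-0.9},{"xyz":[0,0,-30],"rot":[0,0,-1],"grip":-0.9},{"xyz":[0,0,-35],"rot":[0,0,-1],"grip":-0.9},{"xyz":[0,0,-35],"rot":[0,0,-1],"grip":-0.9},{"xyz":[0,0,-30],"rot":[0,0,-1],"grip":-0.9},{"xyz":[0,0,0],"rot":[0,0,-0.26],"grip":-0.9},{"xyz":[38,18,0],"rot":[0,0,0],"grip":-0.9},{"xyz":[38,18,0],"rot":[0,0,0],"grip":-0.9},{"xyz":[40,18,0],"rot":[0,0,0],"grip":-0.9},{"xyz":[40,18,0],"rot":[0,0,0],"grip":-0.9}]'
python3 -m inch '[{"xyz":[40,18,0],"rot":[0,0,0],"grip":-0.9},{"xyz":[40,16,0],"rot":[0,0,0],"grip":-0.9},{"xyz":[0,0,0],"rot":[0,0,0],"grip":-0.9},{"xyz":[0,0,0],"rot":[0,0,0],"grip":-0.9},{"xyz":[0,0,0],"rot":[0,0,0],"grip":-0.9}]'
python3 - <<'E'
from m import *
T=tool()[0]; print(T.round(4)); c=cam("wrist","pics/w4.png"); print(proj(c,[[.578,.1185,.034],[.578,.0485,.0113],T[:3,3]+T[:3,:3]@[.085,0,.0177]]))
E
```

```text
time: 14.45
tcp_pos: [0.5437, -0.0985, 0.1563]
ee_rot: [-180.0, -0.0, 89.9]
contact_force: [1.0, -0.2, -1.8]
gripper_width: 0.011
grip_force: 49.1
time: 14.95
tcp_pos: [0.5772, -0.0207, 0.1562]
ee_rot: [-180.0, 0.0, 90.0]
contact_force: [0.4, -0.3, -2.5]
gripper_width: 0.011
grip_force: 49.2
[[ 7.000e-04  1.000e+00 -5.000e-04  5.772e-01]
 [ 1.000e+00 -7.000e-04 -1.000e-04 -2.070e-02]
 [-1.000e-04 -5.000e-04 -1.000e+00  1.562e-01]
 [ 0.000e+00  0.000e+00  0.000e+00  1.000e+00]]
[[258.83789353  32.66843249]
 [258.57824071 116.26707712]
 [258.03448225  85.18535307]]
```

View pics/w4.png

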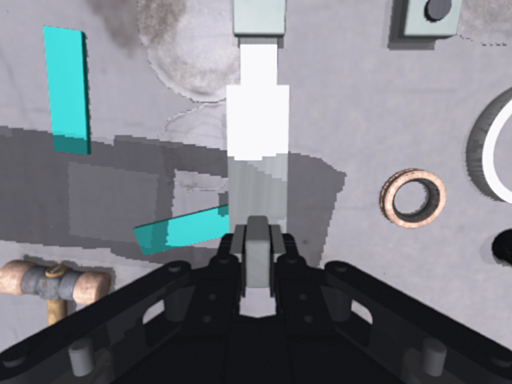

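The taper tip (227–290, row 86), the flat shim (240–278) and the foot (234–285, row 35) all line up within 1 px. I'm lowering in front of the foot and sliding in above the flat shim.

```bash
python3 -m inch '[{"xyz":[15,0.4,20],"rot":[0,0,0],"grip":-0.9},{"xyz":[15,0.4,30],"rot":[0,0,0],"grip":-0.9},{"xyz":[0,0,30],"rot":[0,0,0],"grip":-0.9},{"xyz":[0,0,25],"rot":[0,0,0],"grip":-0.9},{"xyz":[0,0,15],"rot":[0,0,0],"grip":-0.9},{"xyz":[0,0,5],"rot":[0,0,0],"grip":-0.9},{"xyz":[0,0,0],"rot":[0,0,0],"grip":-0.9},{"xyz":[0,0,0],"rot":[0,0,0],"grip":-0.9}]'
python3 -m inch '[{"xyz":[7,0,0],"rot":[0,0,0],"grip":-0.9},{"xyz":[7,0,0],"rot":[0,0,0],"grip":-0.9},{"xyz":[7,0,0],"rot":[0,0,0],"grip":-0.9},{"xyz":[7,0,0],"rot":[0,0,0],"grip":-0.9},{"xyz":[0,0,0],"rot":[0,0,0],"grip":-0.9},{"xyz":[0,0,0],"rot":[0,0,0],"grip":-0.9}]'
```

```text
time: 15.8
tcp_pos: [0.579, 0.0095, 0.0325]
ee_rot: [179.9, 0.0, 90.0]
contact_force: [0.4, -0.7, -2.2]
gripper_width: 0.0113
grip_force: 49.2
time: 16.4
tcp_pos: [0.5783, 0.0382, 0.0313]
ee_rot: [-180.0, -0.0, 90.0]
contact_force: [-0.1, -0.9, -1.6]
gripper_width: 0.0113
grip_force: 49.2
```

```bash
python3 -m inch '[{"xyz":[7,0,0.5],"rot":[0,0,0],"grip":-0.9},{"xyz":[7,0,0.5],"rot":[0,0,0],"grip":-0.9},{"xyz":[6,0,0],"rot":[0,0,0],"grip":-0.9},{"xyz":[0,0,0],"rot":[0,0,0],"grip":-0.9},{"xyz":[0,0,0],"rot":[0,0,0],"grip":-0.9}]'
python3 -m inch '[{"xyz":[0,0,0.8],"rot":[0,0,0],"grip":-0.9},{"xyz":[0,0,0],"rot":[0,0,0],"grip":-0.9}]'
python3 -m inch '[{"xyz":[0,0,0.8],"rot":[0,0,0],"grip":-0.9},{"xyz":[0,0,0],"rot":[0,0,0],"grip":-0.9}]'
```

```text
time: 16.9
tcp_pos: [0.5783, 0.0581, 0.0303]
ee_rot: [-180.0, -0.0, 90.0]
contact_force: [-0.0, -1.4, -1.3]
gripper_width: 0.0113
grip_force: 49.2
time: 17.1
tcp_pos: [0.5783, 0.0577, 0.0294]
ee_rot: [-180.0, -0.0, 90.0]
contact_force: [0.2, 0.9, -1.6]
gripper_width: 0.0111
grip_force: 49.2
time: 17.3
tcp_pos: [0.5783, 0.0578, 0.0286]
ee_rot: [-180.0, -0.0, 90.0]
contact_force: [-0.4, 0.4, -1.8]
gripper_width: 0.0108
grip_force: 49.2
```

```bash
python3 -m inch '[{"xyz":[0,0,0.6],"rot":[0,0,0],"grip":-0.9},{"xyz":[0,0,0],"rot":[0,0,0],"grip":-0.9}]'
python3 -m inch '[{"xyz":[0,0,0.6],"rot":[0,0,0],"grip":-0.9},{"xyz":[0,0,0],"rot":[0,0,0],"grip":-0.9}]'
```

```text
time: 17.5
tcp_pos: [0.5784, 0.0578, 0.0283]
ee_rot: [180.0, -0.0, 90.0]
contact_force: [-0.5, -0.7, 1.1]
gripper_width: 0.0113
grip_force: 49.7
time: 17.7
tcp_pos: [0.5785, 0.0578, 0.0282]
ee_rot: [180.0, 0.0, 90.0]
contact_force: [-4.6, -1.5, 9.7]
gripper_width: 0.0112
grip_force: 51.0
```

```bash
python3 -m inch '[{"xyz":[0,0,-0.9],"rot":[0,0,0],"grip":-0.9},{"xyz":[0,0,0],"rot":[0,0,0],"grip":-0.5},{"xyz":[0,0,0],"rot":[0,0,0],"grip":-0.5},{"xyz":[0,0,0],"rot":[0,0,0],"grip":-0.5},{"xyz":[0,0,-1],"rot":[0,0,0],"grip":-0.5},{"xyz":[0,0,0],"rot":[0,0,0],"grip":-0.5}]'
python3 -m inch '[{"xyz":[0,0,0],"rot":[0,0,0],"grip":-0.9},{"xyz":[0,0,0],"rot":[0,0,0],"grip":-0.9},{"xyz":[0,0,0],"rot":[0,0,0],"grip":-0.9},{"xyz":[0,0,0],"rot":[0,0,0],"grip":-0.9}]' 20
python3 -m inch '[{"xyz":[0,0,0],"rot":[0,0,0],"grip":-0.9}]'
```

```text
time: 18.3
tcp_pos: [0.5784, 0.0579, 0.0295]
ee_rot: [180.0, -0.0, 90.0]
contact_force: [-0.0, 0.5, 0.1]
gripper_width: 0.0216
grip_force: 0.0
time: 18.7
tcp_pos: [0.5784, 0.0579, 0.0295]
ee_rot: [180.0, -0.0, 90.0]
contact_force: [-0.9, -1.2, 2.5]
gripper_width: 0.012
grip_force: 22.3
time: 18.8
tcp_pos: [0.5784, 0.0579, 0.0295]
ee_rot: [180.0, -0.0, 90.0]
contact_force: [-0.7, -0.3, 3.1]
gripper_width: 0.0117
grip_force: 22.3
```

```bash
python3 -m inch '[{"xyz":[3,0,-0.2],"rot":[0,0,0],"grip":-0.9},{"xyz":[3,0,0],"rot":[0,0,0],"grip":-0.9},{"xyz":[3,0,0],"rot":[0,0,0],"grip":-0.9},{"xyz":[0,0,0],"rot":[0,0,0],"grip":-0.9}]'
python3 -m inch '[{"xyz":[2,0,0],"rot":[0,0,0],"grip":-0.9},{"xyz":[2,0,0],"rot":[0,0,0],"grip":-0.9},{"xyz":[0,0,0],"rot":[0,0,0],"grip":-0.9}]'
```

```text
time: 19.2
tcp_pos: [0.5783, 0.0675, 0.0295]
ee_rot: [-180.0, -0.0, 90.0]
contact_force: [-0.6, 1.6, -0.1]
gripper_width: 0.0113
grip_force: 22.0
time: 19.5
tcp_pos: [0.5783, 0.0712, 0.0295]
ee_rot: [-180.0, -0.0, 90.0]
contact_force: [0.0, 0.1, -0.5]
gripper_width: 0.0117
grip_force: 21.8
```

```bash
python3 -m inch '[{"xyz":[2,0,0],"rot":[0,0,0],"grip":-0.9},{"xyz":[2,0,0],"rot":[0,0,0],"grip":-0.9},{"xyz":[0,0,0],"rot":[0,0,0],"grip":-0.9}]'
python3 -m inch '[{"xyz":[1.5,0,0],"rot":[0,0,0],"grip":-0.9},{"xyz":[1.5,0,0],"rot":[0,0,0],"grip":-0.9},{"xyz":[0,0,0],"rot":[0,0,0],"grip":-0.9}]'
python3 -m inch '[{"xyz":[1,0,0],"rot":[0,0,0],"grip":-0.9},{"xyz":[1,0,0],"rot":[0,0,0],"grip":-0.9},{"xyz":[0,0,0],"rot":[0,0,0],"grip":-0.9}]'
```

```text
time: 19.8
tcp_pos: [0.5783, 0.0751, 0.0295]
ee_rot: [-180.0, -0.0, 90.0]
contact_force: [-0.1, -0.1, -1.9]
gripper_width: 0.0116
grip_force: 21.7
time: 20.1
tcp_pos: [0.5783, 0.0781, 0.0296]
ee_rot: [-180.0, -0.0, 90.0]
contact_force: [-0.2, -0.3, -1.8]
gripper_width: 0.0114
grip_force: 21.7
time: 20.4
tcp_pos: [0.5783, 0.08, 0.0296]
ee_rot: [-180.0, -0.0, 90.0]
contact_force: [0.3, -0.4, -1.2]
gripper_width: 0.0117
grip_force: 21.7
```

```bash
python3 -m inch '[{"xyz":[1,0,0.15],"rot":[0,0,0],"grip":-0.9},{"xyz":[0,0,0],"rot":[0,0,0],"grip":-0.9}]'
python3 -m inch '[{"xyz":[1,0,0],"rot":[0,0,0],"grip":-0.9},{"xyz":[0,0,0],"rot":[0,0,0],"grip":-0.9}]'
python3 -m inch '[{"xyz":[1,0,0],"rot":[0,0,0],"grip":-0.9},{"xyz":[0,0,0],"rot":[0,0,0],"grip":-0.9}]'
```

```text
time: 20.6
tcp_pos: [0.5784, 0.081, 0.0295]
ee_rot: [180.0, -0.0, 90.0]
contact_force: [-0.4, 1.0, -1.8]
gripper_width: 0.0115
grip_force: 21.8
time: 20.8
tcp_pos: [0.5784, 0.082, 0.0295]
ee_rot: [180.0, -0.0, 90.0]
contact_force: [0.8, 0.0, -0.5]
gripper_width: 0.0116
grip_force: 21.9
time: 21.0
tcp_pos: [0.5784, 0.083, 0.0295]
ee_rot: [180.0, -0.0, 90.0]
contact_force: [0.3, -0.3, 0.6]
gripper_width: 0.0118
grip_force: 21.9
```

```bash
python3 -m inch '[{"xyz":[1,0,0],"rot":[0,0,0],"grip":-0.9},{"xyz":[0,0,0],"rot":[0,0,0],"grip":-0.9}]'
python3 -m inch '[{"xyz":[0.8,0,0],"rot":[0,0,0],"grip":-0.9},{"xyz":[0,0,0],"rot":[0,0,0],"grip":-0.9}]'
```

```text
time: 21.2
tcp_pos: [0.5784, 0.084, 0.0296]
ee_rot: [180.0, -0.0, 90.0]
contact_force: [0.2, -0.1, 0.1]
gripper_width: 0.0116
grip_force: 22.0
time: 21.4
tcp_pos: [0.5784, 0.0848, 0.0295]
ee_rot: [180.0, -0.0, 90.0]
contact_force: [1.3, -0.5, 1.0]
gripper_width: 0.0117
grip_force: 22.0
```

```bash
python3 -m inch '[{"xyz":[0.8,0,0],"rot":[0,0,0],"grip":-0.9},{"xyz":[0,0,0],"rot":[0,0,0],"grip":-0.9}]'
```

```text
time: 21.6
tcp_pos: [0.5784, 0.0856, 0.0295]
ee_rot: [180.0, -0.0, 90.0]
contact_force: [0.1, -1.4, 1.5]
gripper_width: 0.0115
grip_force: 22.1
```

```bash
python3 -m inch '[{"xyz":[0.7,0,0],"rot":[0,0,0],"grip":-0.9},{"xyz":[0,0,0],"rot":[0,0,0],"grip":-0.9}]'; python3 -m inch '[{"xyz":[0,0,0],"rot":[0,0,0],"grip":-0.9}]' | grep cont
```

```text
time: 21.8
tcp_pos: [0.5784, 0.0863, 0.0295]
ee_rot: [180.0, -0.0, 90.0]
contact_force: [-0.3, -1.6, 2.1]
gripper_width: 0.012
grip_force: 22.2
contact_force: [1.0, -0.4, 2.2]
```

```bash
python3 -m inch '[{"xyz":[0.7,0,0],"rot":[0,0,0],"grip":-0.9},{"xyz":[0,0,0],"rot":[0,0,0],"grip":-0.9}]'; python3 -m inch '[{"xyz":[0,0,0],"rot":[0,0,0],"grip":-0.9}]' | grep cont
```

```text
time: 22.1
tcp_pos: [0.5784, 0.087, 0.0295]
ee_rot: [180.0, -0.0, 90.0]
contact_force: [0.5, -1.8, 3.2]
gripper_width: 0.0117
grip_force: 22.3
contact_force: [-0.1, -1.8, 2.1]
```

```bash
python3 -m inch '[{"xyz":[0.7,0,-0.1],"rot":[0,0,0],"grip":-0.9},{"xyz":[0,0,0],"rot":[0,0,0],"grip":-0.9}]'; python3 -m inch '[{"xyz":[0,0,0],"rot":[0,0,0],"grip":-0.9}]' | grep cont
```

```text
time: 22.4
tcp_pos: [0.5783, 0.0877, 0.0295]
ee_rot: [-180.0, -0.0, 90.0]
contact_force: [0.8, -0.5, 1.0]
gripper_width: 0.0115
grip_force: 22.2
contact_force: [0.4, -0.6, 0.4]
```

```bash
python3 -m inch '[{"xyz":[0.7,0,0],"rot":[0,0,0],"grip":-0.9},{"xyz":[0,0,0],"rot":[0,0,0],"grip":-0.9}]'; python3 -m inch '[{"xyz":[0,0,0],"rot":[0,0,0],"grip":-0.9}]' | grep cont
```

```text
time: 22.7
tcp_pos: [0.5783, 0.0884, 0.0296]
ee_rot: [-180.0, -0.0, 90.0]
contact_force: [0.7, -0.9, 0.7]
gripper_width: 0.0117
grip_force: 22.1
contact_force: [0.9, -0.4, 0.2]
```

```bash
python3 -m inch '[{"xyz":[0.7,0,0],"rot":[0,0,0],"grip":-0.9},{"xyz":[0,0,0],"rot":[0,0,0],"grip":-0.9}]'|grep -E "tcp|cont"; python3 -m inch '[{"xyz":[0,0,0],"rot":[0,0,0],"grip":-0.9}]' | grep cont
```

```text
tcp_pos: [0.5783, 0.0891, 0.0295]
contact_force: [0.4, -0.2, 0.2]
contact_force: [0.0, -0.6, 0.2]
```

```bash
python3 -m inch '[{"xyz":[0.7,0,0],"rot":[0,0,0],"grip":-0.9},{"xyz":[0,0,0],"rot":[0,0,0],"grip":-0.9}]'|grep -E "tcp|cont"; python3 -m inch '[{"xyz":[0,0,0],"rot":[0,0,0],"grip":-0.9}]' | grep cont
```

```text
tcp_pos: [0.5783, 0.0898, 0.0295]
contact_force: [-0.0, -0.5, -1.0]
contact_force: [0.5, -0.2, -0.5]
```

```bash
python3 -m inch '[{"xyz":[0.7,0,0],"rot":[0,0,0],"grip":-0.9},{"xyz":[0,0,0],"rot":[0,0,0],"grip":-0.9}]'|grep -E "tcp|cont"; python3 -m inch '[{"xyz":[0,0,0],"rot":[0,0,0],"grip":-0.9}]' | grep cont
```

```text
tcp_pos: [0.5783, 0.0904, 0.0295]
contact_force: [1.0, -2.7, -0.6]
contact_force: [0.6, -2.9, 0.2]
```

```bash
python3 -m inch '[{"xyz":[0.7,0,0],"rot":[0,0,0],"grip":-0.9},{"xyz":[0,0,0],"rot":[0,0,0],"grip":-0.9}]'|grep -E "tcp|cont"; python3 -m inch '[{"xyz":[0,0,0],"rot":[0,0,0],"grip":-0.9}]' | grep cont
```

```text
tcp_pos: [0.5783, 0.0909, 0.0295]
contact_force: [-0.0, -5.6, -1.0]
contact_force: [-0.3, -5.2, -0.4]
```

Run:
```python
from m import *
c=cam("wrist","pics/w5.png"); T=tool()[0]
print(proj(c,[[.578,.1185,.034],[.578,.0485,.011],[.560,.0485,.011]]))
p=c["pixels"][60:330,150:370]; cv2.imwrite("pics/w5c.png",cv2.cvtColor(cv2.resize(p,None,fx=2.2,fy=2.2,interpolation=cv2.INTER_CUBIC),cv2.COLOR_RGB2BGR))
s=cam("scene"); p=s["pixels"][190:260,210:290]; cv2.imwrite("pics/s5.png",cv2.cvtColor(cv2.resize(p,None,fx=8,fy=8,interpolation=cv2.INTER_CUBIC),cv2.COLOR_RGB2BGR))
A=cv2.imread("pics/w5.png"); B=cv2.resize(cv2.imread("pics/s5.png"),(439,384)); cv2.imwrite("pics/c5.png",cv2.resize(np.hstack([A[:,120:420],B]),(740,384)))
```

```text
[[257.27798486 195.68004938]
 [257.14636602 284.7476429 ]
 [230.80653462 284.70215806]]
```

View pics/c5.png

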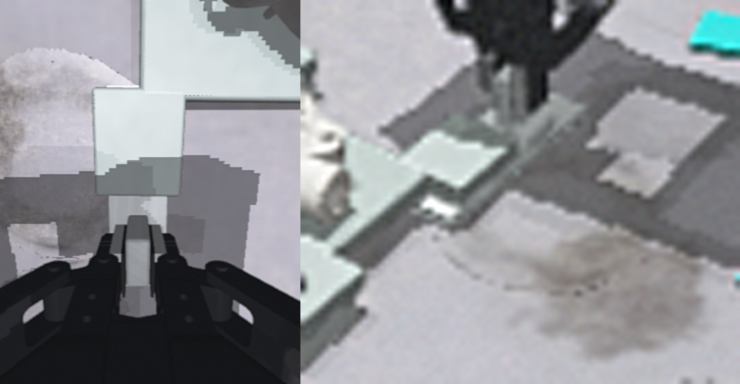

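The taper is now firm with a push of 5.3 N. The picture shows it under the foot, with the foot edge at about row 195, the fin held clear of it, and everything centred. I'm releasing the fin and rising.

```bash
python3 -m inch '[{"xyz":[0,0,0],"rot":[0,0,0],"grip":-0.4},{"xyz":[0,0,0],"rot":[0,0,0],"grip":-0.4},{"xyz":[0,0,0],"rot":[0,0,0],"grip":-0.4},{"xyz":[0,0,0],"rot":[0,0,0],"grip":-0.4},{"xyz":[0,0,-8],"rot":[0,0,0],"grip":-0.4},{"xyz":[0,0,-20],"rot":[0,0,0],"grip":-0.4},{"xyz":[0,0,-25],"rot":[0,0,0],"grip":-0.4},{"xyz":[0,0,0],"rot":[0,0,0],"grip":-1}]'
python3 -m inch '[{"xyz":[17,0,0],"rot":[0,0,0],"grip":-1},{"xyz":[18,0,0],"rot":[0,0,0],"grip":-1},{"xyz":[16,0,0],"rot":[0,0,0],"grip":-1},{"xyz":[0,0,10],"rot":[0,0,0],"grip":-1},{"xyz":[0,0,15],"rot":[0,0,0],"grip":-1},{"xyz":[0,0,10],"rot":[0,0,0],"grip":-1},{"xyz":[0,0,5],"rot":[0,0,0],"grip":-1},{"xyz":[0,0,0],"rot":[0,0,0],"grip":-1},{"xyz":[0,0,0],"rot":[0,0,0],"grip":-1}]'
```

```text
time: 24.9
tcp_pos: [0.5799, 0.0912, 0.0864]
ee_rot: [179.7, -0.0, 90.0]
contact_force: [0.1, -0.4, -0.7]
gripper_width: 0.0122
grip_force: 0.0
time: 25.8
tcp_pos: [0.5785, 0.1418, 0.0427]
ee_rot: [180.0, -0.0, 90.0]
contact_force: [-0.2, -0.7, 0.3]
gripper_width: 0.0002
grip_force: 0.0
```

```bash
python3 -m inch '[{"xyz":[0,0,3],"rot":[0,0,0],"grip":-1},{"xyz":[0,0,2.5],"rot":[0,0,0],"grip":-1},{"xyz":[0,0,1.5],"rot":[0,0,0],"grip":-1},{"xyz":[0,0,0],"rot":[0,0,0],"grip":-1}]' | grep -E "tcp|cont"
python3 -m inch '[{"xyz":[0,0,0.5],"rot":[0,0,0],"grip":-1},{"xyz":[0,0,0],"rot":[0,0,0],"grip":-1}]' | grep -E "tcp|cont"
```

```text
tcp_pos: [0.5782, 0.1421, 0.0354]
contact_force: [0.4, 0.2, 0.6]
tcp_pos: [0.5783, 0.1421, 0.0351]
contact_force: [-0.5, 0.3, 0.4]
```

```bash
python3 -m inch '[{"xyz":[0,0,0.5],"rot":[0,0,0],"grip":-1},{"xyz":[0,0,0],"rot":[0,0,0],"grip":-1}]' | grep -E "tcp|cont"
```

```text
tcp_pos: [0.5783, 0.1421, 0.0345]
contact_force: [-0.3, -0.1, 0.2]
```

```bash
python3 -m inch '[{"xyz":[0,0,0.4],"rot":[0,0,0],"grip":-1},{"xyz":[0,0,0],"rot":[0,0,0],"grip":-1}]' | grep -E "tcp|cont"
```

```text
tcp_pos: [0.5783, 0.1421, 0.0341]
contact_force: [0.6, -0.5, -0.1]
```

```bash
python3 -m inch '[{"xyz":[0,0,0.4],"rot":[0,0,0],"grip":-1},{"xyz":[0,0,0],"rot":[0,0,0],"grip":-1}]' | grep -E "tcp|cont"
```

```text
tcp_pos: [0.5784, 0.1422, 0.034]
contact_force: [-2.7, -1.2, 4.6]
```

```bash
python3 -m inch '[{"xyz":[0,0,0.4],"rot":[0,0,0],"grip":-1},{"xyz":[0,0,0],"rot":[0,0,0],"grip":-1}]' | grep -E "tcp|cont"
```

```text
tcp_pos: [0.5784, 0.1421, 0.034]
contact_force: [-5.0, -1.1, 10.8]
```

```bash
python3 -m inch '[{"xyz":[0,0,0.3],"rot":[0,0,0],"grip":-1},{"xyz":[0,0,0],"rot":[0,0,0],"grip":-1}]' | grep -E "tcp|cont"
```

```text
tcp_pos: [0.5784, 0.1421, 0.034]
contact_force: [-6.2, -1.1, 15.6]
```

```bash
python3 -m inch '[{"xyz":[0,0,0.1],"rot":[0,0,0],"grip":-1},{"xyz":[0,0,0],"rot":[0,0,0],"grip":-1},{"xyz":[0,0,0],"rot":[0,0,0],"grip":-1},{"xyz":[0,0,0],"rot":[0,0,0],"grip":-1},{"xyz":[0,0,0],"rot":[0,0,0],"grip":-1}]' | grep -E "tcp|cont"
python3 -m inch '[{"xyz":[0,0,-0.8],"rot":[0,0,0],"grip":-1},{"xyz":[0,0,-1],"rot":[0,0,0],"grip":-1},{"xyz":[0,0,-10],"rot":[0,0,0],"grip":-1},{"xyz":[0,0,-40],"rot":[0,0,0],"grip":-1},{"xyz":[0,0,-40],"rot":[0,0,0],"grip":-1},{"xyz":[-40,0,-20],"rot":[0,0,0],"grip":-1},{"xyz":[-40,0,0],"rot":[0,0,0],"grip":-1},{"xyz":[-40,0,0],"rot":[0,0,0],"grip":-1},{"xyz":[0,0,0],"rot":[0,0,0],"grip":-1}]'
python3 - <<'E'
from m import *
c=cam("wrist","pics/w6.png"); print(proj(c,[[.578,.1185,.034],[.578,.091,.057]]))
E
```

```text
tcp_pos: [0.5784, 0.1421, 0.034]
contact_force: [-6.6, -1.4, 15.9]
time: 28.8
tcp_pos: [0.5784, 0.0182, 0.1456]
ee_rot: [180.0, 0.1, 89.8]
contact_force: [-0.3, 0.7, 0.1]
gripper_width: 0.0001
grip_force: 0.0
[[256.9572448   78.93247551]
 [256.99361958 111.19495958]]
```

View pics/w6.png

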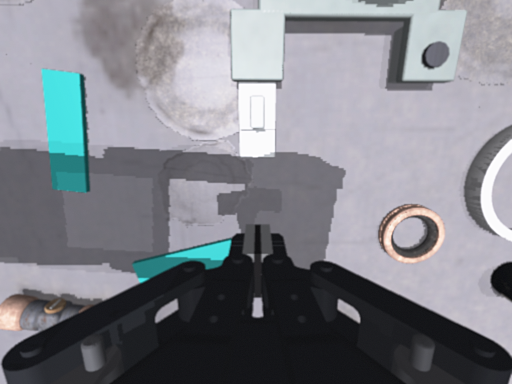

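Both shims are in place and square under the foot, with the fin at (257,111) and the foot edge at row 79. The gripper is clear of everything, so I'm handing in.

```bash
python3 -c "
from cell import env; print(env.sign_off())"
```

```text
the job is handed in; nothing more can be done
None
```

The job is handed in, with no verdict returned: the flat shim is under the foot, the taper was pushed firm at about 5.3 N (a little over the 4 N aim), the foot held a press of about 16 N with no measurable sinking, and the gripper is clear of everything.

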